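# Seat a marble strip against the hidden stop of a grinding holder and clamp it

## Robot

A 6-joint arm with a two-finger parallel gripper is mounted at the origin on the work surface. World frame = base frame: x ahead of the robot, y to its left, z up, the work surface at z = 0. Lengths are in m, angles in rad, forces in N, time in s.
With the tool pointing down it reaches from about 0.3 to 0.825 m from the base axis. Payload 5.4 kg.
Tool frame: the origin (TCP) lies at the very end of the fingers, on their centre line; the grasp point (between the pads) lies 19 mm behind it; z points along the fingers, y is the direction in which the jaws open and shut (so a half turn about z gives the same grasp; the last joint's range is limited). The gripper opens to 92 mm and grips with 3 to 60 N. Pads are 20 mm wide; open, the fingers measure 128 mm over their backs; the gripper's body (75 mm by 189 mm) begins 69 mm behind the grasp point.
Start: joints at [0.933, 0.158, 1.597, -0, 1.386, -0.21], TCP at [0.239, 0.523, 0.215] pointing down, gripper open.
Joint ranges: [-2.91, 2.91], [-0.94, 2.29], [0.18, 2.7], [-1.29, 4.43], [0.17, 2.64], [-3, 3]. Speed limits (rad/s): [2.57, 2.57, 3.14, 3.14, 3.14, 3.14].

## Interface

Orientations are given as a unit quaternion [x, y, z, w].
In Python, from workcell import bot gives the robot as it stands.
- The arm moves only by the shell command python3 -m inch 'ROWS' [FORCE]. ROWS is JSON, a list of rows, each a list of 3 entries, a list of its own where there are three numbers: the shift along the tool's x, y, z in mm, then the turn, a rotation vector about the tool's x, y, z in degrees, then the closure in counts, from 0 (fully open) to 255 (shut). In form: [[[x, y, z], [rx, ry, rz], grip], ...]. A call has 1 to 10 rows; each row shifts and turns the commanded pose from where the row before left it, along the tool's axes as they then stand; what a row does not reach is not made up. A row lasts 1/10 s, in which the tool goes at most 50 mm and 8.59 degrees, less where a joint would pass 70% of its speed; a pose out of reach is approached as far as the arm can. A call is refused whole if a number of a shift passes 50 or a number of a turn 8.59, either way. A call with a gripper value outside its range is refused whole. The fingers move at their own pace and stop on an object; FORCE is the grip in N (left out, the last holds). Time passes only in rows, so rows that do not move let the fingers close. It gives the time, the measured TCP pose, the force and the opening at its end, in the units of the state.
- bot.read_state(): the state, without advancing time (a new reading comes with each control period).
- bot.get_image(name): name is "scene" or "side" or "wrist"; returns a dict with "frame" (384x512x3 uint8, red, green, blue), "range_z" (384x512 float32, m along the optical axis (not along the pixel's ray), 0 where there is no reading), "fov_y" (degrees; the focal length in pixels is half the picture's height over the tangent of half this angle, whatever the lens; pixels are square), "cx", "cy" (the principal point, pixels), "R" (3x3) and "t" (3): a world point X has camera coordinates R X + t. Camera axes: x right, y down, z forward; pixel columns grow to the right and rows downward; lengths in m; the calibration is good to about 2 mm. A picture is of the moment at which its call begins.
- bot.job_done(): hands the job in, once; it reports no verdict.
Trained networks look in a picture, given as the dict that the camera call returned (one of the last four; its "shot" number tells which), for a name from the list of things; names that differ only in an ending like _2 or _b are one class to them, and where a whole thing is asked for, a point or a joint stands for the part that bears it (a point fixed in the world has none). Each returns a list of dicts, best first, with "conf" (0 to 1); they miss things now and then, are a little off and sometimes report something else, mostly with a low value. They report only what shows in the picture. A call takes as long as a camera call. They do not tell look-alikes from the thing itself.
- bot.cut_out(picture, name): "region" (384x512 bool, what is visible of it) and "point" ([column, row] in pixels, amid what is visible of it).
- bot.tip_of(picture, name): "point" ([column, row] in pixels: a listed point, or the origin of a listed thing).
The state is a dict: "time": time; "joint_positions": joint angles; "qd": joint speeds; "joint_torque": joint torques, N m; "ee_pos": TCP position; "orientation": TCP orientation; "contact_force": force on the tool from outside, world axes, zero at the start; "torque": the same for the moment, N m; "opening": opening from 0.0 (shut) to 1.0 (fully open).
Only numpy, scipy, OpenCV 4.12 (cv2) and the standard library are available. Lean on these libraries where they do the work, as an engineer would, in place of code of your own. Each camera call takes 0.05 s, during which the arm holds its last target. There are 200 camera calls.

## Task

Take the narrow marble strip from the rack and slide it endwise into the slot of the steel holder, gently, feeling for the solid stop hidden inside, and press it lightly home (some 5 to 10 N; hard pushing chips the stone). Let go of it there, then throw the clamp lever on the holder right over, away from the slot's mouth. Leave the wide strip and everything else on the bench as it is.

Things in the scene. Friction and masses are not known exactly. Their poses are not given: they have to be found in the camera images.
- strip: the narrow marble strip, a plain bar 160 x 24 x 12 mm, about 120 g; origin at its centre, x along its length, z up. Starts lying flat on the rack's two battens, its underside 30 mm above the table. Either end may go into the slot. Stone on steel, it slides freely (under 2 N).
- wide_strip: bystander: a marble strip 160 x 44 x 12 mm on the rack beside the narrow one, 90 mm from centre to centre, the two parallel; origin at its centre, x along its length. Either one may lie on the left.
- rack: fixed wooden drying rack: plywood base 170 x 200 x 4 mm with two battens across it (along its y), 14 mm wide, 30 mm high, centred at x = +65 and -65 mm; between them a strip can be gripped with the fingertips reaching below it. Origin under its centre; strips lie along its x.
- holder: fixed steel holder, 130 mm long, 66 wide, 56 high, on a 6 mm flange 110 mm wide. A covered slot runs along its x. In front of the mouth a rail 12 mm wide, level with the slot's floor (30 mm above the table), juts out 70 mm to carry the strip's outer part; a finger fits on either side. Origin on the table under the middle of the mouth; x points into the slot (away from the robot), y left, z up.
- slot (a point): the middle of the slot's floor at its mouth, 30 mm above the table; x points into the slot, z up. The slot is 26 mm wide and 14 mm high; its first 8 mm flare outwards at the sides and top by about 4 mm.
- pad (a joint): a light pad hidden in the slot, pushed back by the strip's end: m, 0 = untouched, 0.005 = at the solid stop; it springs back. Its spring (under 0.4 N) is not felt; firm resistance comes at the stop, set anew each time so that the strip's end is home 60 to 100 mm inside the mouth. Press with 5 to 10 N for a moment, then leave it within 2 mm of the stop; over 16 N chips the stone.
- clamp (a joint): the clamp lever on top of the holder, 85 mm in from the mouth: a black toggle lever on a grey block; rad, about 0 = leaning towards the mouth (open), 1.0 = thrown over away from the mouth (clamped). It stays where it is left and turns with a light push; its pivot lies across the slot (along the holder's y).
- clamp_tip (a point): the tip of the clamp lever (moves with it), about 0.135 m above the table when open; the lever is 65 mm long from its pivot, which lies 78 mm above the table
- tiles: bystander: stack of four 50 mm tiles, 32 mm high; origin under its centre
- jar: bystander: adhesive jar, diameter 64 mm, 75 mm high; origin under its centre
- mallet: bystander: wooden-handled hammer lying on the bench; origin under its middle, x along it
- rub_block: bystander: rubbing block 90 x 50 x 28 mm; origin under its centre
- cup: bystander: white plastic cup, diameter 76 mm, 80 mm high; origin under its centre
- offcut: bystander: terracotta offcut 55 x 30 x 10 mm; origin under its centre
Mind the look-alikes: they are no part of the job. Leave any pink or yellow look-alike of the strip alone.

How it is judged:
By the outcome, as a careful person would: the job done as asked, in the order asked, and still so for the second after the job is handed in, with the robot touching nothing.
It also fails if it takes over 72 s, if anything falls off the work surface, if the arm or the gripper's body presses on something with over 40 N, if the wrist force passes 120 N, or if a joint passes its speed limit or range.

## Working session

There is one attempt and no reset: what is moved stays moved. The work goes in short steps, Python scripts to look and compute and a shell command to move; the robot and the scene stay as the last step left them, time stands still between calls to the robot, and variables do not carry over. Pictures are saved under pics/ and viewed, about 8 in all and at most 12, crops included, and the job is handed in when it is done.

```bash
mkdir -p pics; ls; cat > h.py <<'E'
import numpy as np,cv2
from workcell import bot
def ray(p,uv):
    f=p["frame"].shape[0]/2/np.tan(np.radians(p["fov_y"])/2)
    d=np.array([(uv[0]-p["cx"])/f,(uv[1]-p["cy"])/f,1.]);R=np.array(p["R"]);t=np.array(p["t"])
    return -R.T@t,R.T@d
def onz(p,uv,z):
    o,d=ray(p,uv);return o+d*(z-o[2])/d[2]
def cloud(p):
    h,w=p["range_z"].shape;f=h/2/np.tan(np.radians(p["fov_y"])/2)
    v,u=np.mgrid[:h,:w];z=p["range_z"]
    c=np.stack([(u-p["cx"])/f*z,(v-p["cy"])/f*z,z],-1)
    return (c-np.array(p["t"]))@np.array(p["R"])
def pix(p,X):
    f=p["frame"].shape[0]/2/np.tan(np.radians(p["fov_y"])/2)
    c=np.array(p["R"])@np.array(X)+np.array(p["t"]);return p["cx"]+f*c[0]/c[2],p["cy"]+f*c[1]/c[2]
def save(p,n,crop=None,s=1):
    im=p["frame"][...,::-1]
    if crop: a,b,c,d=crop;im=im[b:d,a:c]
    cv2.imwrite("pics/"+n,cv2.resize(im,None,fx=s,fy=s,interpolation=cv2.INTER_CUBIC))
E
python3 - <<'E'
from h import *
np.set_printoptions(precision=4,suppress=True)
a=bot.get_image("scene");b=bot.get_image("side")
cv2.imwrite("pics/both.png",cv2.resize(np.vstack([a["frame"],b["frame"]])[...,::-1],None,fx=.78,fy=.78))
save(a,"scene.png",None,1.5)
for n,p in(("scene",a),("side",b)):
  C=cloud(p)
  print(n,"cam at",ray(p,(0,0))[0])
  for k in["strip","wide_strip","rack","holder","clamp"]:
    for r in bot.cut_out(p,k)[:3]:
      m=r["region"]&(p["range_z"]>0);q=C[m]
      print(k,round(r["conf"],2),np.round(r["point"]),m.sum(),np.median(q,0) if len(q) else "", np.percentile(q[:,2],95) if len(q) else "")
  for k in["slot","clamp_tip","holder","strip"]:
    for r in bot.tip_of(p,k)[:2]: print("tip",k,round(r["conf"],2),np.round(r["point"],1),onz(p,r["point"],{"slot":.03,"clamp_tip":.135,"holder":0,"strip":.036}[k]))
s=bot.read_state();print(s)
E
```

```text
pics
scene cam at [ 1.0539 -0.6213  1.1194]
strip 0.83 [209. 228.] 457 [ 0.4691 -0.1938  0.041 ] 0.04491251205257356
strip 0.8 [154. 213.] 332 [ 0.2658 -0.257   0.0113] 0.015719788690695877
strip 0.79 [223. 185.] 277 [ 0.3478 -0.0273  0.0116] 0.01589502766816828
wide_strip 0.68 [191. 247.] 776 [ 0.4774 -0.2847  0.0414] 0.04526811758005932
rack 0.6 [205. 246.] 2050 [ 0.4855 -0.2333  0.0051] 0.030541496272070312
holder 0.93 [318. 190.] 1586 [0.6165 0.1273 0.0446] 0.09342578161202449
clamp 0.62 [315. 174.] 128 [0.6036 0.1476 0.116 ] 0.149117182646961
tip slot 0.73 [299.4 183.2] [0.5468 0.1418 0.03  ]
tip clamp_tip 0.48 [315.  171.3] [0.6013 0.1391 0.135 ]
tip strip 0.83 [ 88.1 272.5] [ 0.3101 -0.5342  0.036 ]
tip strip 0.79 [146.7 291.1] [ 0.4809 -0.4562  0.036 ]
side cam at [ 0.0293 -0.915   1.1264]
strip 0.98 [308. 298.] 482 [ 0.4696 -0.4574  0.0121] 0.015497633118103314
strip 0.95 [208. 280.] 544 [ 0.2567 -0.2542  0.0114] 0.014960710454668732
strip 0.69 [202. 217.] 374 [ 0.3454 -0.0302  0.0113] 0.016064372192260208
wide_strip 0.73 [243. 133.] 64 [0.6037 0.1418 0.135 ] 0.1502043614665
[... 569 characters left out ...]
 ]
tip clamp_tip 0.56 [241.6 133. ] [0.5932 0.1427 0.135 ]
tip holder 0.86 [229.8 165. ] [0.5431 0.1475 0.    ]
tip strip 0.95 [306.5 297.9] [ 0.4619 -0.4587  0.036 ]
tip strip 0.93 [202.4 214.8] [ 0.3422 -0.0468  0.036 ]
{'time': 1.0, 'joint_positions': array([ 0.9329,  0.1584,  1.597 , -0.    ,  1.3862, -0.2101]), 'qd': array([-0.0009,  0.0019, -0.0006, -0.0004, -0.0015,  0.0008]), 'joint_torque': array([ -0.0002, -38.5554, -32.2378,   0.0703,   0.0304,  -0.    ]), 'ee_pos': array([0.2386, 0.5232, 0.2146]), 'orientation': array([0.2123, 0.9772, 0.    , 0.    ]), 'contact_force': array([-0.7946, -0.315 , -0.2906]), 'torque': array([-0.0243, -0.0295,  0.0486]), 'opening': 0.9979439666577201}
```

View pics/both.png

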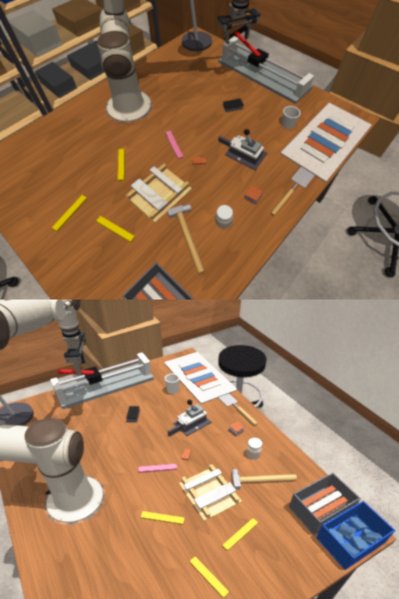

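The pair shows the rack at scene px ~(203,246), carrying two white strips: one at (209,228), the other at (191,247). Yellow bars are at (90,272), (154,213) and (147,292), and a pink one at (223,185). The holder is at (318,190), with its lever leaning towards the mouth. The strip I want is the narrower white one on the rack, and I'll confirm that in a crop while fitting its pose.

```bash
python3 - <<'E'
from h import *
np.set_printoptions(precision=4,suppress=True)
a=bot.get_image("scene");b=bot.get_image("side")
A=cv2.resize(a["frame"][185:305,135:285],(600,480),interpolation=cv2.INTER_CUBIC)
B=cv2.resize(a["frame"][140:220,270:370],(600,480),interpolation=cv2.INTER_CUBIC)
cv2.imwrite("pics/crop.png",cv2.resize(np.hstack([A,B])[...,::-1],None,fx=.66,fy=.66))
def rect(q,nm):
    c,wh,ang=cv2.minAreaRect((q[:,:2]*1000).astype(np.float32))
    print(nm,len(q),"c",np.round(c,1),"wh",np.round(wh,1),"ang",round(ang,1),"z",np.median(q[:,2]))
for n,p in(("scene",a),("side",b)):
    C=cloud(p);fr=p["frame"].astype(int)
    # strips on rack by height+whiteness (low saturation)
    sat=fr.max(-1)-fr.min(-1)
    m=(C[...,2]>.034)&(C[...,2]<.055)&(abs(C[...,0]-.475)<.13)&(abs(C[...,1]+.24)<.13)&(p["range_z"]>0)&(sat<60)&(fr.min(-1)>100)
    k,lab,st,ce=cv2.connectedComponentsWithStats(m.astype(np.uint8),connectivity=4)
    for i in range(1,k):
        if st[i,4]>60: rect(C[lab==i],n+" strip px"+str(np.round(ce[i])))
    for z0,z1,nm in((.003,.015,"flange"),(.045,.066,"holdertop"),(.025,.04,"rail"),(.08,.16,"lever")):
        m=(C[...,2]>z0)&(C[...,2]<z1)&(abs(C[...,0]-.61)<.14)&(abs(C[...,1]-.13)<.14)&(p["range_z"]>0)
        k,lab,st,ce=cv2.connectedComponentsWithStats(m.astype(np.uint8))
        for i in range(1,k):
            if st[i,4]>40: rect(C[lab==i],n+" "+nm+str(np.round(ce[i])))
E
```

```text
scene strip px[213. 230.] 376 c [ 468.4 -191.9] wh [161.5  26.9] ang 0.5 z 0.04177910030500151
scene strip px[191. 249.] 724 c [ 470.9 -282.1] wh [161.3  46.9] ang 0.3 z 0.04168340683244473
scene flange[287. 184.] 43 c [505.7 125.8] wh [58.2 10.8] ang 7.5 z 0.007593272934252455
scene flange[316. 204.] 415 c [612.8 153.1] wh [152.7 127.8] ang 9.4 z 0.006794109431469049
scene flange[363. 197.] 59 c [732.5 255.8] wh [36.7 31.6] ang 26.9 z 0.010165662948525103
scene holdertop[313. 188.] 424 c [606.3 147.4] wh [133.7  71.2] ang 7.6 z 0.05573801554577304
scene rail[288. 179.] 63 c [509.  134.1] wh [70.9 19.7] ang 1.5 z 0.029416209772678854
scene rail[310. 197.] 113 c [611.3 118.1] wh [129.2  14.5] ang 6.3 z 0.03227824767157928
scene lever[321. 181.] 270 c [625.6 148.6] wh [75.2 51.2] ang 10.1 z 0.0851995407176853
side strip px[259. 230.] 379 c [ 470.1 -194.6] wh [ 30.6 160.8] ang 89.4 z 0.041938074153055116
side strip px[275. 251.] 719 c [ 471.1 -284.1] wh [161.1  46.3] ang 0.2 z 0.04207376544390776
side flange[259. 131.] 41 c [730.9 250.6] wh [36.6 32.5] ang 83.8 z 0.009754030601842286
side flange[249. 164.] 313 c [588.6 103.5] wh [227.7  68.9] ang 3.8 z 0.007232197938821575
side flange[239. 193.] 41 c [505.4   0. ] wh [34.1 40.5] ang 58.3 z 0.006622918839257053
side holdertop[243. 152.] 328 c [606.7 144.9] wh [136.5  72.4] ang 5.6 z 0.05637202239130919
side rail[237. 161.] 184 c [576.6 130.3] wh [ 65.  197.7] ang 76.8 z 0.030786114298514196
side lever[248. 138.] 187 c [623.5 146.4] wh [75.1 51.8] ang 7.3 z 0.08516930094677085
```

View pics/crop.png

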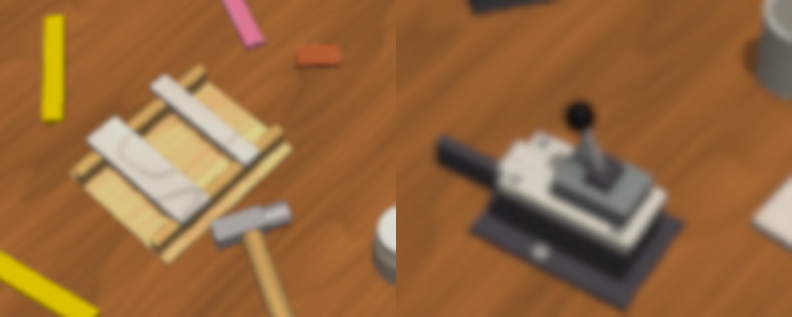

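The crop confirms it: of the two white strips on the rack, the narrow one (scene px ~(213,230), fitted 161x27 mm) is the target. The wide one is at (191,249) and 47 mm wide. The yellow and pink bars lie on the table, so they are look-alikes. The narrow strip is at (469,-193) with yaw ~0°. The holder mouth is at about (542,138) with yaw ~7°.

```bash
python3 -m inch '[[[0,0,0],[0,0,-8.2],0],[[0,0,0],[0,0,-8.2],0],[[0,0,0],[0,0,-8.1],0],[[-12,-45,0],[0,0,0],0],[[-12,-45,0],[0,0,0],0],[[-12,-45,0],[0,0,0],0],[[-12,-45,0],[0,0,0],0],[[-12,-45,0],[0,0,0],0],[[-12,-45,0],[0,0,0],0],[[-12,-45,0],[0,0,0],0]]' 30; python3 -m inch '[[[-12,-45,0],[0,0,0],0],[[-12,-45,0],[0,0,0],0],[[-12,-45,0],[0,0,0],0],[[-12,-45,0],[0,0,0],0],[[-12,-45,0],[0,0,0],0],[[-12,-45,0],[0,0,0],0],[[-12,-45,0],[0,0,0],0],[[-12,-45,0],[0,0,0],0],[[-12,-41,0],[0,0,0],0],[[0,0,0],[0,0,0],0]]'
python3 - <<'E'
from h import *
p=bot.get_image("wrist");save(p,"w1.png",None,1.2)
print(ray(p,(0,0))[0],p["R"])
s=bot.read_state();print(s["ee_pos"],s["orientation"],s["time"])
C=cloud(p);fr=p["frame"].astype(int);sat=fr.max(-1)-fr.min(-1)
m=(C[...,2]>.036)&(C[...,2]<.05)&(p["range_z"]>0)
k,lab,st,ce=cv2.connectedComponentsWithStats(m.astype(np.uint8),connectivity=4)
for i in range(1,k):
    if st[i,4]>300:
        q=C[lab==i];print(np.round(ce[i]),st[i,4],cv2.minAreaRect((q[:,:2]*1000).astype(np.float32)),np.median(q[:,2]))
E
```

```text
time: 2.1
ee_pos: [0.3226, 0.2066, 0.2148]
orientation: [-0.0, 1.0, 0.0, 0.001]
contact_force: [2.0, 0.5, 0.8]
opening: 1.001
time: 3.1
ee_pos: [0.4309, -0.1971, 0.2145]
orientation: [0.002, 1.0, -0.001, -0.0]
contact_force: [-1.2, 1.3, -0.4]
opening: 1.002
[ 0.35826938 -0.19633287  0.38515528] [[ 4.85222735e-03  9.99988130e-01 -4.41599284e-04]
 [ 9.66107211e-01 -4.57384907e-03  2.58100633e-01]
 [ 2.58095549e-01 -1.67899520e-03 -9.66117937e-01]]
[ 0.43039625 -0.19456257  0.21435385] [ 1.71340544e-03  9.99998440e-01  2.74012954e-04 -3.29768891e-04] 3.15
[258. 200.] 2169 ((468.263427734375, -193.02528381347656), (159.54385375976562, 23.353988647460938), 0.27119210362434387) 0.04267985521938322
[190. 197.] 3638 ((469.6609191894531, -282.70361328125), (159.3888397216797, 44.59317398071289), 0.0766492560505867) 0.04259356308023356
```

View pics/w1.png

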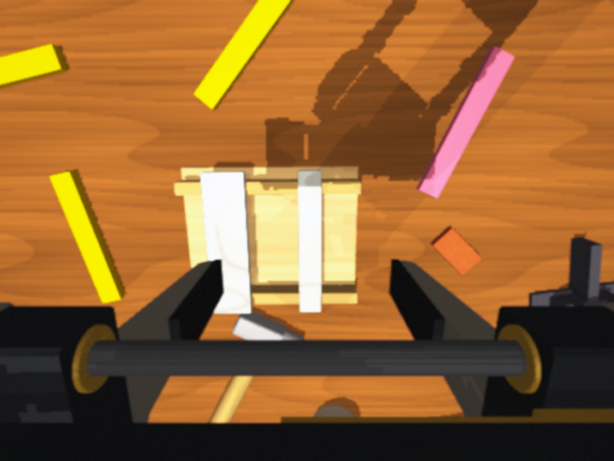

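The wrist view shows the narrow strip at px (310,240) between the fingers, with the wide one to its left at (228,240). The fit puts it at (468.3,-193.0), yaw 0.2°. I'll partly close the jaws to clear the wide strip, then descend.

```bash
python3 -m inch '[[[2,1.5,0],[0,0,0],125],[[0,0,30],[0,0,0],125],[[0,0,30],[0,0,0],125],[[0,0,30],[0,0,0],125],[[0,0,30],[0,0,0],125],[[0,0,25],[0,0,0],125],[[0,0,20],[0,0,0],125],[[0,0,15],[0,0,0],125],[[0,0,10],[0,0,0],125],[[0,0,6],[0,0,0],125]]' 25; python3 -m inch '[[[0,0,0],[0,0,0],125],[[0,0,0],[0,0,0],255],[[0,0,0],[0,0,0],255],[[0,0,0],[0,0,0],255],[[0,0,0],[0,0,0],255],[[0,0,0],[0,0,0],255],[[0,0,0],[0,0,0],255],[[0,0,0],[0,0,0],255]]'
```

```text
time: 4.15
ee_pos: [0.4281, -0.1901, 0.0182]
orientation: [-0.001, 1.0, 0.0, -0.0]
contact_force: [-0.6, -0.2, 0.7]
opening: 0.509
time: 4.95
ee_pos: [0.429, -0.192, 0.0193]
orientation: [0.0, 1.0, -0.001, 0.001]
contact_force: [-0.8, -0.6, 6.4]
opening: 0.258
```

Gripped (opening 23.7 mm, matching the 24 mm strip). Next I'll lift, then carry it high over the holder for a close wrist look at the mouth and rail.

```bash
python3 -m inch '[[[0,0,-5],[0,0,0],255],[[0,0,-15],[0,0,0],255],[[0,0,-40],[0,0,0],255],[[0,0,-45],[0,0,0],255],[[0,0,-45],[0,0,0],255],[[0,0,-40],[0,0,0],255],[[0,0,-30],[0,0,0],255],[[-10,20,0],[0,0,0],255],[[-15,40,0],[0,0,0],255],[[-15,40,0],[0,0,0],255]]'; python3 -m inch '[[[-16,40,0],[0,0,0],255],[[-16,40,0],[0,0,0],255],[[-16,40,0],[0,0,0],255],[[-16,40,0],[0,0,0],255],[[-15,35,0],[0,0,0],255],[[-15,25,0],[0,0,0],255],[[-7,12,0],[0,0,-7],255],[[0,0,0],[0,0,0],255],[[0,0,0],[0,0,0],255]]'
cat > meas.py <<'E'
from h import *
import sys
np.set_printoptions(precision=4,suppress=True)
p=bot.get_image("wrist");save(p,sys.argv[1],None,1.2)
s=bot.read_state();print(s["ee_pos"],s["orientation"],s["time"],s["contact_force"])
C=cloud(p)
for z0,z1,nm in((.003,.012,"flange"),(.048,.064,"top"),(.024,.037,"rail"),(.075,.16,"lever"),(.17,.4,"high")):
    m=(C[...,2]>z0)&(C[...,2]<z1)&(p["range_z"]>0)
    k,lab,st,ce=cv2.connectedComponentsWithStats(m.astype(np.uint8),connectivity=4)
    for i in range(1,k):
        if st[i,4]>150:
            q=C[lab==i];print(nm,np.round(ce[i]),st[i,4],np.round(np.ravel(cv2.boxPoints(cv2.minAreaRect((q[:,:2]*1000).astype(np.float32)))),1),[round(cv2.minAreaRect((q[:,:2]*1000).astype(np.float32))[2],2)],np.median(q,0))
for k in("slot","clamp_tip","holder"):
    for r in bot.tip_of(p,k)[:1]: print(k,r["conf"],r["point"],onz(p,r["point"],{"slot":.03,"clamp_tip":.135,"holder":0}[k]))
E
python3 meas.py w2.png
```

```text
time: 5.95
ee_pos: [0.4682, -0.0902, 0.2384]
orientation: [0.001, 1.0, 0.0, -0.0]
contact_force: [2.0, 0.8, -1.2]
opening: 0.257
time: 6.85
ee_pos: [0.5687, 0.1403, 0.2379]
orientation: [-0.06, 0.998, -0.0, -0.001]
contact_force: [0.7, 0.1, -1.7]
opening: 0.262
[0.5688 0.1399 0.2381] [-0.0596  0.9982 -0.0002 -0.0007] 6.9 [-0.2238 -0.5933 -1.592 ]
flange [31. 70.] 6271 [ 387.7 -227.6  558.2 -227.7  558.3 -136.3  387.8 -136.3] [89.97] [ 0.4731 -0.1759  0.0045]
flange [135.  20.] 178 [370.  -26.3 422.2 -49.2 423.3 -46.6 371.1 -23.8] [66.37] [ 0.3961 -0.0358  0.0075]
flange [403.  64.] 203 [376.5 290.3 383.7 284.9 437.3 356.5 430.2 361.9] [53.15] [0.4049 0.3189 0.0079]
flange [148.  96.] 955 [458.1 -26.4 480.  -47.3 518.1  -7.2 496.2  13.6] [46.41] [ 0.4878 -0.0161  0.0104]
flange [286. 178.] 950 [529.  191.1 536.9 145.3 650.  164.8 642.2 210.6] [9.77] [0.5761 0.19   0.0068]
flange [227. 177.] 881 [538.7 131.2 545.9  83.4 651.1  99.3 643.9 147.1] [8.58] [0.5862 0.1007 0.0068]
flange [284. 333.] 543 [820.2 242.9 825.7 204.2 885.1 212.7 879.5 251.4] [8.15] [0.8541 0.2259 0.004 ]
top [258. 
[... 864 characters left out ...]
 657.9 378.6 669.3 398.8 615.2 429. ] [60.86] [0.6318 0.3956 0.0306]
rail [450. 253.] 252 [632.4 449.8 676.5 427.2 683.2 440.2 639.1 462.8] [62.87] [0.6603 0.4499 0.0314]
rail [ 56. 252.] 294 [ 699.2 -157.1  717.4 -176.6  763.1 -134.   744.8 -114.5] [43.04] [ 0.7237 -0.1371  0.0302]
lever [462. 258.] 748 [606.6 388.6 677.9 382.7 684.1 458.1 612.8 464. ] [85.27] [0.6417 0.4268 0.0799]
lever [ 27. 272.] 347 [ 713.4 -135.8  717.1 -166.   752.  -161.7  748.2 -131.5] [7.02] [ 0.7357 -0.15    0.0758]
high [256. 313.] 60522 [520.3 217.2 536.   55.1 648.9  66.  633.1 228.2] [5.56] [0.5462 0.1396 0.3488]
slot 0.92 [253.9, 149.5] [0.5399 0.1357 0.03  ]
holder 0.87 [254.8, 148.2] [0.5412 0.1371 0.    ]
```

View pics/w2.png

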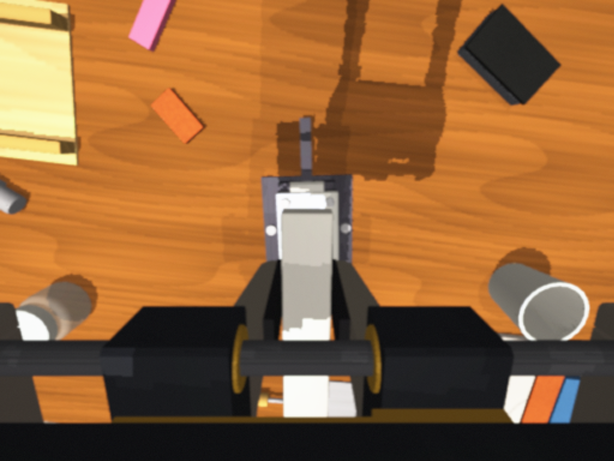

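The wrist view shows the holder (rail px ~(306,145), mouth ~(305,180)) and the held strip running along the middle. Rail and top edge both give yaw ≈8.5°, with the mouth at (541.6,138.4). Now I'll measure how the strip sits in the hand.

```bash
cat > strip.py <<'E'
from h import *
np.set_printoptions(precision=4,suppress=True)
p=bot.get_image("wrist");C=cloud(p);s=bot.read_state();T=s["ee_pos"]
from scipy.spatial.transform import Rotation as Ro
R=Ro.from_quat(s["orientation"]).as_matrix();print("yaw",np.degrees(np.arctan2(-R[1,0],-R[0,0])),"pos",T,"tool z",R[:,2],"t",s["time"],s["contact_force"])
L=(C-T)@R   # tool coords
fr=p["frame"].astype(int)
m=(abs(L[...,1])<.03)&(L[...,2]<-.015)&(L[...,2]>-.035)&(L[...,0]>.014)&(L[...,0]<.07)&(p["range_z"]>0)&(fr.min(-1)>90)
q=L[m]*1000;print(len(q));
A=np.c_[q[:,0],np.ones(len(q))];print("z vs x slope,icpt",np.linalg.lstsq(A,q[:,2],rcond=None)[0])
for x in range(14,60,6):
    w=q[abs(q[:,0]-x)<3]
    if len(w)>10: print(x,len(w),"y",w[:,1].min(),w[:,1].max(),"z",np.median(w[:,2]))
print("xmax",np.percentile(q[:,0],[50,99,100]),cv2.minAreaRect(q[:,:2].astype(np.float32)))
E
python3 strip.py
```

```text
yaw 6.873996955680891 pos [0.5693 0.1398 0.2387] tool z [-0.0001 -0.0001 -1.    ] t 7.1 [ 0.1682 -0.3207 -0.869 ]
2073
z vs x slope,icpt [  0.041  -24.2542]
14 208 y -11.21639935731335 12.229052757119113 z -23.30770679753338
20 419 y -11.113294885739222 12.16276430403647 z -23.29989689176398
26 441 y -11.04041799115343 12.639136614070539 z -23.38449193891408
32 449 y -10.948899251548536 12.492105816018762 z -23.332664510740468
38 556 y -11.427029093138021 12.358220736678705 z -23.14393760948192
xmax [28.6238 40.7013 40.9466] ((27.524234771728516, 0.6213741302490234), (23.9969425201416, 26.94950294494629), 89.71177673339844)
```

The strip is level, aligned and well held: its underside is 11.3 mm above the TCP and its front end is 119.5 mm ahead. I'll back off along the holder's axis and descend in front of the mouth.

```bash
python3 -m inch '[[[0,0,0],[0,0,-1.7],255],[[30,2,0],[0,0,0],255],[[40,0,0],[0,0,0],255],[[40,0,0],[0,0,0],255],[[36,0,0],[0,0,0],255],[[20,0,0],[0,0,0],255],[[6,0,20],[0,0,0],255],[[0,0,40],[0,0,0],255],[[0,0,40],[0,0,0],255],[[0,0,40],[0,0,0],255]]'; python3 -m inch '[[[0,0,30],[0,0,0],255],[[0,0,16],[0,0,0],255],[[0,0,8],[0,0,0],255],[[0,0,0],[0,0,0],255],[[0,0,0],[0,0,0],255],[[0,0,0],[0,0,0],255]]'
cat > pos.py <<'E'
from h import *
from scipy.spatial.transform import Rotation as Ro
np.set_printoptions(precision=2,suppress=True)
import sys
s=bot.read_state();T=s["ee_pos"]*1000;R=Ro.from_quat(s["orientation"]).as_matrix()
M=np.array([541.7,137.8]);a=np.radians(8.55);u=np.array([np.cos(a),np.sin(a)]);n=np.array([-u[1],u[0]])
d=T[:2]-M;F=s["contact_force"]
print("along",d@u,"across",d@n,"front depth",d@u+119.5,"z",T[2],"yaw",np.degrees(np.arctan2(-R[1,0],-R[0,0])),"Fu,Fn,Fz",F[:2]@u,F[:2]@n,F[2],"open",s["opening"]*92,"t",s["time"])
E
python3 pos.py
```

```text
time: 8.1
ee_pos: [0.3994, 0.1164, 0.0978]
orientation: [-0.076, 0.997, -0.0, 0.001]
contact_force: [0.1, -0.2, -1.6]
opening: 0.258
time: 8.7
ee_pos: [0.4004, 0.1166, 0.0459]
orientation: [-0.076, 0.997, -0.0, 0.001]
contact_force: [0.7, -0.7, -0.0]
opening: 0.258
along -142.8765748543758 across 0.004162163419392312 front depth -23.376574854375804 z 45.91102151751268 yaw 8.696300534124541 Fu,Fn,Fz 0.5461700516225106 -0.7793168274541094 -0.02256905740142945 open 23.72486103178411 t 8.7
```

```bash
python3 -m inch '[[[0,0,10],[0,0,0],255],[[0,0,9],[0,0,0],255],[[0,0,4],[0,0,0],255],[[0,0,2],[0,0,0],255],[[0,0,0],[0,0,0],255],[[0,0,0],[0,0,0],255],[[0,0,0],[0,0,0],255]]'; python3 - <<'E'
from h import *
a=bot.get_image("scene");b=bot.get_image("side")
A=cv2.resize(a["frame"][140:220,250:350],(600,480),interpolation=cv2.INTER_CUBIC)
B=cv2.resize(b["frame"][115:195,185:285],(600,480),interpolation=cv2.INTER_CUBIC)
cv2.imwrite("pics/c2.png",cv2.resize(np.hstack([A,B])[...,::-1],None,fx=.66,fy=.66))
E
python3 pos.py
```

```text
time: 9.4
ee_pos: [0.3994, 0.1166, 0.0198]
orientation: [-0.076, 0.997, -0.0, 0.0]
contact_force: [0.1, 0.4, -1.1]
opening: 0.259
along -143.94759521314919 across 0.1811434802532959 front depth -24.447595213149185 z 19.749183491735067 yaw 8.688902234324456 Fu,Fn,Fz 0.2362108102189495 0.14084651229452258 -1.3084996393980168 open 23.90112779529632 t 9.5
```

View pics/c2.png

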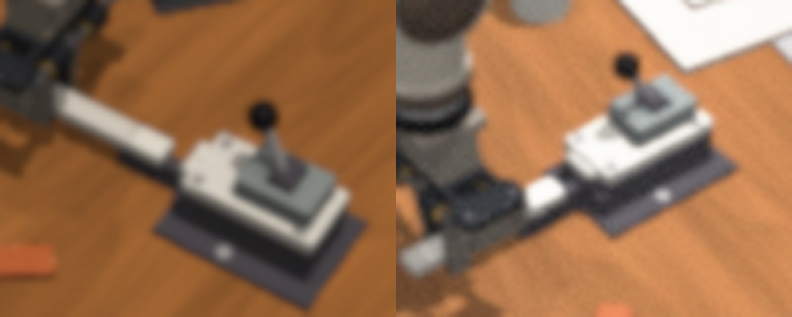

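Both views show the strip aligned over the rail and just short of the mouth. I'll feed it in gently.

```bash
python3 -m inch '[[[-4,0,0],[0,0,0],255],[[-4,0,0],[0,0,0],255],[[-4,0,0],[0,0,0],255],[[-4,0,0],[0,0,0],255],[[-3,0,0],[0,0,0],255],[[-3,0,0],[0,0,0],255],[[-2,0,0],[0,0,0],255]]';python3 pos.py; python3 -m inch '[[[-2,0,0],[0,0,0],255],[[-2,0,0],[0,0,0],255],[[-2,0,0],[0,0,0],255],[[-2,0,0],[0,0,0],255]]'; python3 pos.py
```

```text
time: 10.2
ee_pos: [0.4232, 0.1203, 0.0196]
orientation: [-0.076, 0.997, -0.0, -0.0]
contact_force: [-0.5, 0.0, -1.2]
opening: 0.262
along -119.83412833866642 across 0.27750982741000885 front depth -0.33412833866641733 z 19.599644330327042 yaw 8.69175778314777 Fu,Fn,Fz -0.5264192789121156 0.09683636667409996 -1.2100197535048114 open 24.072008619578625 t 10.2
time: 10.6
ee_pos: [0.4309, 0.1214, 0.0196]
orientation: [-0.076, 0.997, -0.0, -0.0]
contact_force: [0.5, -0.2, -1.3]
opening: 0.259
along -111.98395647092748 across 0.30082820364150187 front depth 7.516043529072519 z 19.60895806614217 yaw 8.691405795312821 Fu,Fn,Fz 0.4421566616684877 -0.2809173911298847 -1.2948089769633901 open 23.813628930743253 t 10.6
```

```bash
python3 -m inch '[[[-2,0,0],[0,0,0],255],[[-2,0,0],[0,0,0],255],[[-2,0,0],[0,0,0],255]]';python3 pos.py; python3 -m inch '[[[-2,0,0],[0,0,0],255],[[-2,0,0],[0,0,0],255],[[-2,0,0],[0,0,0],255],[[-2,0,0],[0,0,0],255]]'; python3 pos.py;
```

```text
time: 10.9
ee_pos: [0.4369, 0.1223, 0.0196]
orientation: [-0.076, 0.997, 0.0, -0.0]
contact_force: [-0.4, -0.6, -0.8]
opening: 0.259
along -105.9744801320512 across 0.3081933949124263 front depth 13.525519867948802 z 19.58098515226828 yaw 8.687729026644359 Fu,Fn,Fz -0.5335805614653367 -0.5708006089904615 -0.8313826671379037 open 23.790741107279498 t 10.9
time: 11.3
ee_pos: [0.4448, 0.1236, 0.0196]
orientation: [-0.076, 0.997, 0.0, -0.0]
contact_force: [-0.8, -0.4, -0.7]
opening: 0.257
along -97.97266897616794 across 0.34840360046362223 front depth 21.527331023832062 z 19.57999200941558 yaw 8.690300270080673 Fu,Fn,Fz -0.8253327598955699 -0.3063848921620307 -0.7411714630637483 open 23.629758012272855 t 11.3
```

It is in the slot with no lateral force. I'll go on to about 53 mm, then shorten the steps.

```bash
python3 -m inch '[[[-2,0,0],[0,0,0],255],[[-2,0,0],[0,0,0],255],[[-2,0,0],[0,0,0],255],[[-2,0,0],[0,0,0],255],[[-2,0,0],[0,0,0],255],[[-2,0,0],[0,0,0],255],[[-2,0,0],[0,0,0],255],[[-2,0,0],[0,0,0],255]]';python3 pos.py; python3 -m inch '[[[-2,0,0],[0,0,0],255],[[-2,0,0],[0,0,0],255],[[-2,0,0],[0,0,0],255],[[-2,0,0],[0,0,0],255],[[-2,0,0],[0,0,0],255],[[-2,0,0],[0,0,0],255],[[-2,0,0],[0,0,0],255],[[-2,0,0],[0,0,0],255]]'; python3 pos.py;
```

```text
time: 12.1
ee_pos: [0.4606, 0.126, 0.0196]
orientation: [-0.076, 0.997, -0.0, 0.0]
contact_force: [0.1, 0.6, -1.1]
opening: 0.258
along -81.94095317140842 across 0.3725218489957949 front depth 37.559046828591576 z 19.601160238203665 yaw 8.69196206096022 Fu,Fn,Fz 0.18176382203842018 0.5410267064687267 -1.0602816403361004 open 23.694256624379463 t 12.1
time: 12.9
ee_pos: [0.4764, 0.1284, 0.0196]
orientation: [-0.076, 0.997, -0.0, -0.0]
contact_force: [-0.1, -0.2, -1.6]
opening: 0.255
along -65.94976190496509 across 0.40206210184315144 front depth 53.55023809503491 z 19.60980331341506 yaw 8.688282598599423 Fu,Fn,Fz -0.08635236614667195 -0.1721352282933767 -1.61748708773965 open 23.435321370259608 t 12.9
```

I'll lower the grip to 8 N so that it slips before the stone can be overloaded, and feel forward in 1 mm steps.

```bash
python3 -m inch '[[[-1,0,0],[0,0,0],255],[[-1,0,0],[0,0,0],255],[[-1,0,0],[0,0,0],255]]' 8;python3 pos.py; python3 -m inch '[[[-1,0,0],[0,0,0],255],[[-1,0,0],[0,0,0],255]]'; python3 pos.py;
```

```text
time: 13.2
ee_pos: [0.4792, 0.1288, 0.0196]
orientation: [-0.076, 0.997, -0.0, -0.0]
contact_force: [-0.3, -0.1, -0.0]
opening: 0.261
along -63.09223925163423 across 0.41968123924270845 front depth 56.40776074836577 z 19.57835527299627 yaw 8.691573980715159 Fu,Fn,Fz -0.26946022225504035 -0.027580328654171215 -0.017594378787881393 open 24.051772618792185 t 13.2
time: 13.4
ee_pos: [0.4812, 0.1291, 0.0196]
orientation: [-0.076, 0.997, -0.0, -0.0]
contact_force: [0.5, -0.7, -0.3]
opening: 0.26
along -61.069535292054226 across 0.4123242496861433 front depth 58.430464707945774 z 19.601925401486277 yaw 8.688605981090141 Fu,Fn,Fz 0.4199884784360585 -0.797103623528735 -0.28216291504549285 open 23.8774130837232 t 13.4
```

```bash
python3 -m inch '[[[-1,0,0],[0,0,0],255],[[-1,0,0],[0,0,0],255],[[-1,0,0],[0,0,0],255]]';python3 pos.py
```

```text
time: 13.7
ee_pos: [0.4842, 0.1296, 0.0196]
orientation: [-0.076, 0.997, -0.0, -0.0]
contact_force: [-0.1, -0.3, -0.6]
opening: 0.256
along -58.07294296799011 across 0.4226359933011715 front depth 61.42705703200989 z 19.570181226155064 yaw 8.691181644123283 Fu,Fn,Fz -0.14401380134262098 -0.29733445435997163 -0.5680599258669614 open 23.56175423247914 t 13.7
```

```bash
python3 -m inch '[[[-1,0,0],[0,0,0],255],[[-1,0,0],[0,0,0],255],[[-1,0,0],[0,0,0],255]]';python3 pos.py
```

```text
time: 14.0
ee_pos: [0.4872, 0.13, 0.0196]
orientation: [-0.076, 0.997, 0.0, 0.0]
contact_force: [-1.2, -0.8, -1.6]
opening: 0.259
along -55.026785773938265 across 0.4349486026471317 front depth 64.47321422606174 z 19.59579320771107 yaw 8.68793345537652 Fu,Fn,Fz -1.2766733511247572 -0.580118768081131 -1.6004026797869688 open 23.850338525318584 t 14.0
```

```bash
python3 -m inch '[[[-1,0,0],[0,0,0],255],[[-1,0,0],[0,0,0],255]]';python3 pos.py
```

```text
time: 14.2
ee_pos: [0.4892, 0.1304, 0.0196]
orientation: [-0.076, 0.997, 0.0, 0.0]
contact_force: [0.2, -0.3, -0.7]
opening: 0.26
along -53.02678206722714 across 0.4495388532616827 front depth 66.47321793277285 z 19.616796234157693 yaw 8.690080857997918 Fu,Fn,Fz 0.13704551204097104 -0.3422128089642884 -0.686354311922969 open 23.932552416098744 t 14.2
```

```bash
python3 -m inch '[[[-1,0,0],[0,0,0],255],[[-1,0,0],[0,0,0],255],[[-1,0,0],[0,0,0],255]]';python3 pos.py
```

```text
time: 14.5
ee_pos: [0.4921, 0.1308, 0.0196]
orientation: [-0.076, 0.997, -0.0, -0.0]
contact_force: [-0.2, -0.8, -0.9]
opening: 0.263
along -50.05703374118271 across 0.44035277049901 front depth 69.4429662588173 z 19.598358711886775 yaw 8.691047629414763 Fu,Fn,Fz -0.3229922949463839 -0.785784405889415 -0.8502324574017947 open 24.186620013186197 t 14.5
```

```bash
python3 -m inch '[[[-1,0,0],[0,0,0],255],[[-1,0,0],[0,0,0],255]]';python3 pos.py
```

```text
time: 14.7
ee_pos: [0.4941, 0.1311, 0.0196]
orientation: [-0.076, 0.997, -0.0, -0.0]
contact_force: [-1.0, 0.2, -0.7]
opening: 0.259
along -48.05217046058632 across 0.4328508127062751 front depth 71.44782953941368 z 19.603282559975835 yaw 8.69014675376472 Fu,Fn,Fz -0.9859957725580104 0.37958851166116925 -0.6773549982414644 open 23.797589166495094 t 14.7
```

```bash
python3 -m inch '[[[-1,0,0],[0,0,0],255],[[-1,0,0],[0,0,0],255],[[-1,0,0],[0,0,0],255]]';python3 pos.py
```

```text
time: 15.0
ee_pos: [0.4955, 0.1314, 0.0193]
orientation: [-0.076, 0.997, -0.0, -0.002]
contact_force: [-8.3, -2.2, 6.5]
opening: 0.259
along -46.67620775731216 across 0.503252217101883 front depth 72.82379224268783 z 19.31046046237982 yaw 8.708441057380625 Fu,Fn,Fz -8.548523858499717 -0.9800133309921384 6.530593667139854 open 23.83059456683339 t 15.0
```

```bash
python3 -m inch '[[[-1,0,0],[0,0,0],255],[[-1,0,0],[0,0,0],255]]';python3 pos.py
```

```text
time: 15.2
ee_pos: [0.4961, 0.1315, 0.019]
orientation: [-0.076, 0.997, -0.0, -0.004]
contact_force: [-9.2, -3.4, 5.9]
opening: 0.258
along -46.03008296207599 across 0.5070558353475262 front depth 73.469917037924 z 19.01285924899524 yaw 8.71327911911082 Fu,Fn,Fz -9.629680860591685 -2.030390434877917 5.946236286955217 open 23.737434415082376 t 15.2
```

Firm resistance at ~73 mm depth, inside the 60–100 mm range, with 8.5–9.6 N pressing. I'll hold it there for a moment.

```bash
python3 -m inch '[[[0,0,0],[0,0,0],255],[[0,0,0],[0,0,0],255],[[0,0,0],[0,0,0],255]]';python3 pos.py
```

```text
time: 15.5
ee_pos: [0.4962, 0.1315, 0.019]
orientation: [-0.076, 0.997, -0.0, -0.003]
contact_force: [-9.0, -2.6, 5.6]
opening: 0.258
along -45.97571785539636 across 0.491047289259942 front depth 73.52428214460363 z 18.981940059342296 yaw 8.706103753144955 Fu,Fn,Fz -9.281446250155298 -1.2650367765690302 5.5986511889415755 open 23.73094325282431 t 15.5
```

```bash
python3 -m inch '[[[0,0,0],[0,0,0],140],[[0,0,0],[0,0,0],140],[[0,0,0],[0,0,0],140],[[0,0,0],[0,0,0],140],[[0,0,0],[0,0,0],140]]';python3 pos.py
cat > tail.py <<'E'
from h import *
np.set_printoptions(precision=2,suppress=True)
M=np.array([541.7,137.8]);a=np.radians(8.55);u=np.array([np.cos(a),np.sin(a)]);n=np.array([-u[1],u[0]])
import sys
p=bot.get_image("wrist");C=cloud(p)*1000;d=C[...,:2]-M;U=d@u;N=d@n
m=(abs(N)<20)&(U>-130)&(U<-5)&(C[...,2]>37)&(C[...,2]<50)&(p["range_z"]>0)&(p["frame"].min(-1)>90)
print(m.sum(),"U",np.percentile(U[m],[0,1,50,100]),"N",np.percentile(N[m],[1,50,99]),"z",np.median(C[m][:,2]))
if len(sys.argv)>1: save(p,sys.argv[1],None,1.2)
E
python3 tail.py
```

```text
time: 16.0
ee_pos: [0.4993, 0.1319, 0.0197]
orientation: [-0.076, 0.997, 0.0, 0.0]
contact_force: [-0.0, -0.7, -0.8]
opening: 0.452
along -42.8366533608211 across 0.4467334034241576 front depth 76.6633466391789 z 19.7260609565123 yaw 8.687325731524009 Fu,Fn,Fz -0.13718650170261934 -0.6669981904171699 -0.7737578199635811 open 41.61756093326411 t 16.0
4728 U [-87.52 -87.19 -55.99 -17.82] N [-10.58   1.19  12.76] z 42.60021705367311
```

The strip is released. Its tail is at U=-87.4 mm, which means 72.6 mm inserted and agrees with the stop. I'll lift straight clear, shut the fingers and come down in front of the lever.

```bash
python3 -m inch '[[[0,0,-6],[0,0,0],140],[[0,0,-14],[0,0,0],140],[[0,0,-40],[0,0,0],140],[[0,0,-45],[0,0,0],140],[[0,0,-45],[0,0,0],255],[[0,0,-20],[0,0,0],255],[[0,0,0],[0,0,0],255],[[0,0,0],[0,0,0],255],[[0,0,0],[0,0,0],255]]';python3 pos.py; python3 tail.py w3.png; python3 - <<'E'
from h import *
np.set_printoptions(precision=2,suppress=True)
M=np.array([541.7,137.8]);a=np.radians(8.55);u=np.array([np.cos(a),np.sin(a)]);n=np.array([-u[1],u[0]])
for c in("scene","side"):
    p=bot.get_image(c);C=cloud(p)*1000;d=C[...,:2]-M;U=d@u;N=d@n
    m=(U>20)&(U<140)&(abs(N)<30)&(C[...,2]>98)&(C[...,2]<165)&(p["range_z"]>0)
    for z in range(100,160,10):
        k=m&(abs(C[...,2]-z)<5)
        if k.sum()>3: print(c,z,k.sum(),"U",np.percentile(U[k],[5,50,95]),"N",np.median(N[k]))
E
```

```text
time: 16.95
ee_pos: [0.4978, 0.1318, 0.1879]
orientation: [-0.076, 0.997, 0.0, -0.002]
contact_force: [0.0, -0.4, -0.2]
opening: 0.034
along -44.32677539278657 across 0.5951467821565326 front depth 75.17322460721343 z 187.9229896274125 yaw 8.685374196025576 Fu,Fn,Fz -0.05461819782793184 -0.41637452619106347 -0.19792126793530196 open 3.153268923033477 t 16.95
1389 U [-87.02 -86.92 -48.05  -5.1 ] N [-9.7   2.04 13.09] z 42.68121001198762
scene 100 8 U [75.44 78.66 82.3 ] N -1.260874969805752
scene 110 9 U [67.8  72.95 75.54] N -2.9925691947395623
scene 120 9 U [65.94 69.57 72.79] N -2.596336247590576
scene 130 6 U [48.86 59.08 65.6 ] N -8.243310461831953
scene 140 28 U [48.74 63.35 69.85] N -7.26835704941702
scene 150 20 U [52.45 58.99 65.65] N -1.155969905344022
side 110 7 U [65.95 70.12 75.47] N -3.6983758130191218
side 120 5 U [58.64 69.8  72.47] N -4.296478088087618
side 130 5 U [49.47 55.85 63.21] N -11.139828448315585
side 140 19 U [43.98 52.74 64.26] N -8.675534063241606
side 150 17 U [50.29 58.48 64.85] N -5.617702360064108
```

View pics/w3.png

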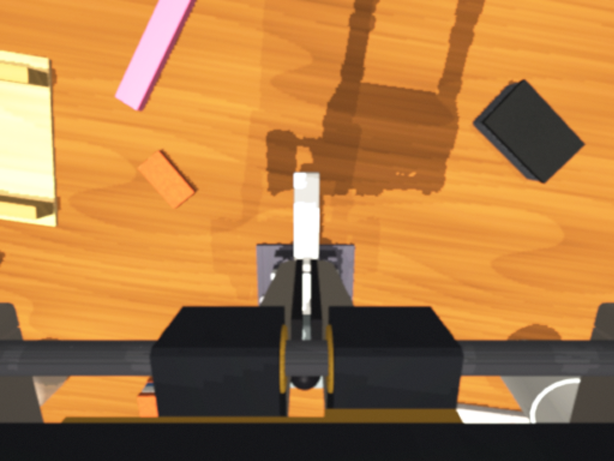

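The wrist view shows the strip resting straight on the rail (px (306,215)), with its tail unchanged at U=-86.9. Now I'll lower the closed fingers in front of the lever knob and push it over.

```bash
python3 -m inch '[[[-25,-4,0],[0,0,0],255],[[-25,0,20],[0,0,0],255],[[0,0,35],[0,0,0],255],[[0,0,15],[0,0,0],255],[[-8,0,0],[0,0,0],255],[[-8,0,0],[0,0,0],255],[[0,0,0],[0,0,0],255]]';python3 pos.py; python3 -m inch '[[[-5,0,0],[0,0,0],255],[[-5,0,0],[0,0,0],255],[[-5,0,0],[0,0,0],255],[[-5,0,0],[0,0,0],255],[[-5,0,0],[0,0,0],255]]'; python3 pos.py
```

```text
time: 17.8
ee_pos: [0.5671, 0.138, 0.1216]
orientation: [-0.076, 0.997, -0.0, 0.002]
contact_force: [-0.3, 0.2, -0.1]
opening: 0.005
along 25.132589568980116 across -3.6090473139156503 front depth 144.6325895689801 z 121.63816063367942 yaw 8.686705475984322 Fu,Fn,Fz -0.23395972037647392 0.2714293500790611 -0.11008656832449693 open 0.42452664934450296 t 17.8
time: 18.3
ee_pos: [0.5899, 0.1417, 0.1197]
orientation: [-0.076, 0.997, -0.0, -0.0]
contact_force: [-1.5, 0.3, 2.0]
opening: 0.005
along 48.201633969856736 across -3.318215531172623 front depth 167.70163396985674 z 119.6792809607197 yaw 8.68941170057671 Fu,Fn,Fz -1.4095407165006018 0.5119154493556157 2.0200213622818017 open 0.4150054736433458 t 18.3
```

Light contact of about 1.5 N, so the lever is turning. I'll continue.

```bash
python3 -m inch '[[[-5,0,0],[0,0,0],255],[[-5,0,0],[0,0,0],255],[[-5,0,0],[0,0,0],255],[[-5,0,0],[0,0,0],255],[[-5,0,0],[0,0,0],255]]';python3 pos.py; python3 -m inch '[[[-4,0,0],[0,0,0],255],[[-4,0,0],[0,0,0],255],[[-3,0,0],[0,0,0],255]]'; python3 pos.py
```

```text
time: 18.8
ee_pos: [0.6148, 0.1455, 0.1196]
orientation: [-0.076, 0.997, 0.0, 0.0]
contact_force: [-1.2, -0.4, 0.8]
opening: 0.001
along 73.40109566184644 across -3.248460661094589 front depth 192.90109566184645 z 119.58270154138229 yaw 8.68789945606197 Fu,Fn,Fz -1.2020609369789739 -0.25879373185559007 0.8426201748761498 open 0.06523471831254335 t 18.8
time: 19.1
ee_pos: [0.6252, 0.1471, 0.1192]
orientation: [-0.076, 0.997, -0.0, -0.0]
contact_force: [-0.2, 0.9, -0.1]
opening: 0.002
along 83.96488539648871 across -3.22369146515143 front depth 203.4648853964887 z 119.22792817393061 yaw 8.687234709236673 Fu,Fn,Fz -0.0960671203997695 0.8935446468156849 -0.1111020443358629 open 0.20742073793915916 t 19.1
```

```bash
python3 -m inch '[[[-3,0,0],[0,0,0],255],[[-3,0,0],[0,0,0],255],[[-3,0,0],[0,0,0],255]]'; python3 pos.py; python3 - <<'E'
from h import *
np.set_printoptions(precision=2,suppress=True)
a=bot.get_image("scene");b=bot.get_image("side")
A=cv2.resize(a["frame"][140:220,265:365],(600,480),interpolation=cv2.INTER_CUBIC)
B=cv2.resize(b["frame"][100:180,195:295],(600,480),interpolation=cv2.INTER_CUBIC)
cv2.imwrite("pics/c3.png",cv2.resize(np.hstack([A,B])[...,::-1],None,fx=.66,fy=.66))
E
```

```text
time: 19.4
ee_pos: [0.634, 0.1485, 0.1195]
orientation: [-0.076, 0.997, -0.0, -0.0]
contact_force: [-1.4, 0.1, -0.2]
opening: 0.01
along 92.89235131156555 across -3.162196092963271 front depth 212.39235131156556 z 119.45717411000209 yaw 8.693535311140208 Fu,Fn,Fz -1.365149071905412 0.2872290390562212 -0.19754468880756454 open 0.9091438589690126 t 19.4
```

View pics/c3.png

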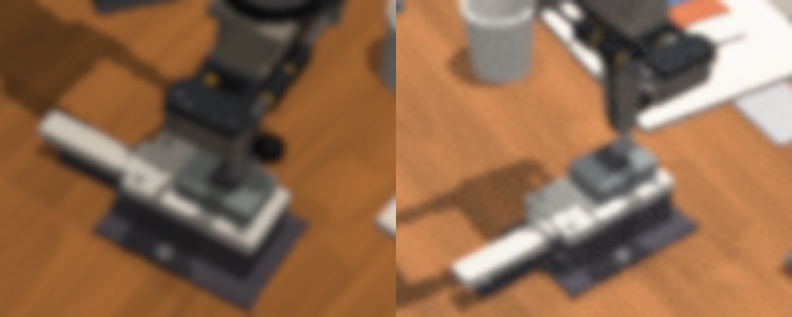

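The knob now shows on the far side of the fingers (left view, px (268,148)). The lever is most of the way over, so I'll push gently until I feel its end.

```bash
python3 -m inch '[[[-3,0,0],[0,0,0],255],[[-3,0,0],[0,0,0],255]]'; python3 pos.py;  python3 -m inch '[[[-2,0,0],[0,0,0],255]]'; python3 pos.py
```

```text
time: 19.7
ee_pos: [0.6359, 0.1488, 0.1191]
orientation: [-0.076, 0.997, -0.001, -0.006]
contact_force: [-21.5, -3.3, 12.2]
opening: 0.01
along 94.79892471711929 across -3.11531408332618 front depth 214.2989247171193 z 119.0720007596174 yaw 8.724793090837064 Fu,Fn,Fz -21.76850383942331 -0.06625780075702316 12.204095446611978 open 0.9177099110246458 t 19.7
time: 19.8
ee_pos: [0.6361, 0.1488, 0.1191]
orientation: [-0.076, 0.997, -0.001, -0.008]
contact_force: [-27.2, -5.5, 15.7]
opening: 0.009
along 94.96665106109553 across -3.1709026049598834 front depth 214.46665106109555 z 119.06240767528004 yaw 8.73475909096109 Fu,Fn,Fz -27.72777940245938 -1.3916107366481727 15.66630764527355 open 0.8315484072031166 t 19.8
```

The lever is at its end stop. I'll back off, rise, and check the lever and strip with nothing touching.

```bash
python3 -m inch '[[[4,0,0],[0,0,0],255],[[6,0,0],[0,0,0],255],[[15,0,0],[0,0,0],255],[[20,0,-10],[0,0,0],255],[[20,0,-30],[0,0,0],255],[[30,0,-30],[0,0,0],255],[[45,0,-20],[0,0,0],255],[[40,0,0],[0,0,0],255],[[40,0,0],[0,0,0],255],[[0,0,0],[0,0,0],255]]'; python3 pos.py; python3 - <<'E'
from h import *
np.set_printoptions(precision=2,suppress=True)
M=np.array([541.7,137.8]);a=np.radians(8.55);u=np.array([np.cos(a),np.sin(a)]);n=np.array([-u[1],u[0]])
I=[]
for c,w in(("scene",(265,140,365,220)),("side",(185,105,285,185))):
    p=bot.get_image(c);C=cloud(p)*1000;d=C[...,:2]-M;U=d@u;N=d@n
    I.append(cv2.resize(p["frame"][w[1]:w[3],w[0]:w[2]],(600,480),interpolation=cv2.INTER_CUBIC))
    m=(U>20)&(U<150)&(abs(N)<35)&(p["range_z"]>0)
    for z in range(100,160,10):
        k=m&(abs(C[...,2]-z)<5)
        if k.sum()>3: print(c,z,k.sum(),"U",np.percentile(U[k],[5,50,95]),"N",np.median(N[k]))
    k=(U>-130)&(U<-5)&(abs(N)<20)&(abs(C[...,2]-42)<5)&(p["range_z"]>0);print(c,"strip U",np.percentile(U[k],[1,99]) if k.any() else None)
cv2.imwrite("pics/c4.png",cv2.resize(np.hstack(I)[...,::-1],None,fx=.66,fy=.66))
E
```

```text
time: 20.8
ee_pos: [0.4208, 0.1165, 0.2089]
orientation: [-0.076, 0.997, 0.0, -0.0]
contact_force: [1.1, -0.3, -0.2]
opening: 0.005
along -122.68606839258977 across -3.117402011713953 front depth -3.1860683925897746 z 208.9302987698173 yaw 8.699768435443714 Fu,Fn,Fz 1.0281525816980375 -0.4507371523750092 -0.17683574770460164 open 0.4468867146851379 t 20.8
scene 100 7 U [ 91.41  96.58 102.7 ] N -3.0742905841707926
scene 110 7 U [ 99.24 101.78 105.71] N -1.4543367765921422
scene 120 5 U [104.33 108.83 111.5 ] N -3.780652797856063
scene 130 10 U [106.71 118.31 127.43] N -8.110555024400437
scene 140 30 U [108.49 121.28 129.43] N -6.330362808616096
scene 150 17 U [111.69 117.76 124.23] N -1.4518481835486075
scene strip U [-85.46  -6.83]
side 100 8 U [ 84.23  96.07 102.51] N -5.11427159421746
side 110 8 U [ 96.38 101.68 109.31] N -2.5925680246130227
side 120 9 U [103.54 108.02 111.22] N -1.8062347563732433
side 130 12 U [107.15 111.9  120.  ] N -8.440802407725428
side 140 15 U [108.11 113.67 126.82] N -6.6930272567377065
side 150 15 U [109.33 116.06 122.85] N -4.997113475201149
side strip U [-85.99  -5.76]
```

View pics/c4.png

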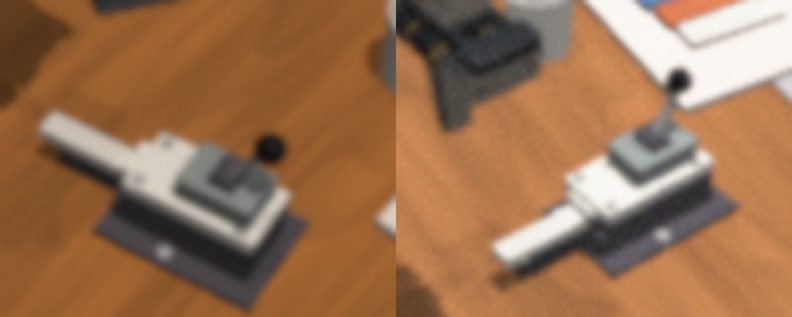

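The lever now leans away from the mouth: the knob is at U≈117, up from ≈55, about 1.0 rad about the pivot at 85. The strip lies in place and the robot is clear. One last wrist check of the strip, then I'll hand in.

```bash
python3 tail.py; python3 -c "
from workcell import bot
print(bot.job_done())"
```

```text
324 U [-87.45 -87.2  -77.6  -64.94] N [-9.82  1.81 13.49] z 42.503073842148865
the job is handed in; nothing more can be done
None
```

The job is done and handed in at about 21 s: the narrow strip is home in the slot, and the clamp lever is thrown over away from the mouth.

- **Strip:** I slid it in and met firm resistance about 73 mm inside the mouth. I pressed there at 8.5–9.6 N for about half a second and let go. After the clamp was thrown, its outer end was still within about 0.3 mm of where I left it (about 72.7 mm inserted).
- **Lever:** I pushed it to its end stop. The knob moved from about 55 mm to 117 mm in from the mouth, roughly 1.0 rad. It stayed there once the arm was clear.
- **Force at the lever's stop:** the push peaked at about 28 N along the slot with about 16 N upward (some 32 N in all). That was harder than needed, because I took one extra step after already reading about 22 N. It was on the closed fingertips.
- **Checks:** the pad is hidden, so I judged "home" from the force felt and the insertion depth. The scene and side cameras put the strip's end 1–2 mm further in than the wrist camera, which is within their accuracy. The robot touched none of the other things, though I didn't measure them again at the end.

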